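# Bin the empty can: pedal down, can in, lid eased shut

### The job

Throw away the empty drinks can: press the bin's pedal right down so the lid swings up past upright and stays open by itself, and put the can in the bin. Then close the bin by drawing the pedal back up, easing it all the way so the lid comes down gently and does not slam. Work the lid only by its pedal, never touch the lid itself, and leave the plant, the speaker and the router where they stand.

Things in the scene. Friction and masses are not known exactly. Their poses are not given: they have to be found in the camera images.
- bin: round red pedal bin, fixed to the floor: 176 mm across, rim at 215 mm, wall 4 mm, inner floor at 47 mm. Origin: centre of its underside; -x is the front (pedal; faces the robot's right and half towards it), +x the back (hinge), z up. Closed steel lid 182 mm across, 25 mm high, overhangs the shell by 3 mm; open, it stands behind the mouth leaning back, top 400 mm above the floor
- bin_mouth (a point): centre of the bin's open mouth, at rim height (215 mm); axes as the bin's; clear opening 168 mm across
- pedal_tread (a point): centre of the pedal's black tread, 36 mm deep (bin x), 46 wide (bin y), 18 thick, in front of the bin: rear edge 11 mm, centre 29 mm from the shell, so a hand held upright over it meets bin or lid. Both sides (46 mm apart) are free to pinch. Centre 65 mm above the floor at rest, 25 mm right down. Pivot 120 mm behind it, 4 mm past the bin's axis, 45 mm up. Moves with the pedal
- pedal (a joint): pedal angle in rad: 0 up at rest, grows as pressed, 0.33 right down (tread 40 mm lower). Linked to the lid both ways: lid = 5.45 x pedal. Pressing takes 8 to 14 N at first, less as the lid rises. Past upright (pedal above 0.29) the lid's weight holds the pedal down (about 2 N); drawn up past that, the lid's weight drives the pedal up, so it must be held back
- lid (a joint): lid angle in rad: 0 shut, 1.57 upright, 1.80 fully open against its stop, where it stays by itself. Let go below upright it falls and slams at 5 to 7 rad/s; taking 2 s or more over the whole closing, held to the very end, is gentle
- can_center (a point): centre of the empty blue slim drinks can, standing on the floor: 53 mm diameter, 135 mm tall, about 18 g; the point lies 67 mm above its foot. It may stand on either side
- router: white router lying flat, 90 x 130 mm, 26 mm high with two upright aerials to 103 mm; origin under its centre. Bystander, on the other side from the can
- speaker: black speaker box 110 x 100 mm, 165 mm tall; origin under its centre. Bystander
- plant: plant in a white pot 116 mm across, 100 mm tall, leaves to about 220 mm; origin under its centre. Bystander

How it is judged:
On the way, in this order (a step that is already met when the one before it is completed fails the run):
1. the pedal has been pressed right down: the lid stands open by itself past upright (over 1.65 rad) with the fingers off the pedal (value of joint lid above 1.65 rad and contact force between the fingers and pedal below 0.3 N), for 0.3 s.
2. the can is in the bin, let go, with the lid still open (horizontal distance between can_center and bin below 0.085 m and z of can_center in the frame of bin below 0.19 m and value of joint lid above 1.65 rad and contact force between the fingers and can below 0.1 N), for 0.2 s.
At the end, for the whole second after the job is handed in: the can lies at rest inside the bin, below its rim, the lid is shut (within 0.05 rad) and the pedal is fully up (within 0.015 rad) (value of joint lid below 0.05 rad and value of joint pedal below 0.015 rad and horizontal distance between can_center and bin below 0.085 m and z of can_center in the frame of bin below 0.19 m and linear speed of can below 0.05 m/s); the robot touches nothing.
It fails at once if the lid falls or is slammed (closing faster than 4 rad/s) (velocity of joint lid below -4 rad/s).
It fails at once if the robot touches the lid (contact force between any of the fingers, the arm and lid above 0.5 N).
It fails at once if a bystander is moved more than 20 mm or tipped (distance of any of router, speaker, plant from where it was at the start of the episode above 0.02 m or angle between any of speaker, plant, router's own z axis and vertical above 0.3 rad).
It also fails if it takes over 72 s, if anything falls off the work surface, if the arm or the gripper's body presses on something with over 40 N, if the wrist force passes 120 N, or if a joint passes its speed limit or range.

### The arm

A 7-joint arm with a two-finger parallel gripper is mounted at the origin on the work surface. World frame = base frame: x ahead of the robot, y to its left, z up, the work surface at z = 0. Lengths are in m, angles in rad, forces in N, time in s.
With the tool pointing down it reaches from about 0.4 to 0.925 m from the base axis. Payload 5.6 kg.
Tool frame: the origin (TCP) lies at the very end of the fingers, on their centre line; the grasp point (between the pads) lies 19 mm behind it; z points along the fingers, y is the line along which they close (so a half turn about z gives the same grasp; the last joint's range is limited). The gripper opens to 85 mm and grips with 20 to 120 N. Pads are 22 mm wide; open, the fingers measure 114 mm over their backs; the gripper's body (76 mm by 85 mm) begins 54 mm behind the grasp point. The pads swing forward as they close: fully open they stand 13 mm farther back than shut.
Start: joints at [1.105, 0.468, -0.012, 1.603, 0.006, 1.071, -0.056], TCP at [0.267, -0.593, 0.231] pointing down, gripper open.
Joint ranges: [-2.53, 2.53], [-0.31, 2.02], [-1.57, 1.55], [0.28, 2.44], [-1.29, 4.43], [0.15, 1.84], [-2.92, 2.92]. Speed limits (rad/s): [2.57, 2.57, 3.14, 3.14, 3.14, 3.14, 3.14].

### API

Orientations are given as a unit quaternion [x, y, z, w].
In Python, from rig import r gives the robot as it stands.
- The arm moves only by the shell command python3 -m jog 'ROWS' [OPENING] [FORCE]. ROWS is JSON, a list of rows, each a list of 4 numbers: the shift along the tool's x, y, z as a fraction of full scale, then the turn about the tool's z as a fraction of full scale. In form: [[tx, ty, tz, yaw], ...]. A call has 1 to 12 rows; each row is the pose to reach, as a shift and turn from the pose commanded when the call began, along the tool's axes at that moment; what a row does not reach only later rows make up. Full scale, the value 1, is 0.2 m for a shift and 60 degrees for a turn. A row lasts 1/12 s, in which the tool goes at most 41.7 mm and 7.16 degrees, less where a joint would pass 70% of its speed; a pose out of reach is approached as far as the arm can. A call with a number of a shift or a turn outside -1 to 1 is refused whole. A call with a gripper value outside its range is refused whole. OPENING is the opening, from 0 (shut) to 1 (fully open), set as the call begins (- or left out, the last holds). The fingers move at their own pace and stop on an object; FORCE is the grip in N (left out, the last holds). Time passes only in rows, so rows that repeat a pose let the fingers close. It gives the time, the measured TCP pose, the force, the opening and the grip force at its end, in the units of the state.
- r.sense(): the state, without advancing time (a new reading comes with each control period).
- r.snapshot(name): name is "scene" or "top" or "wrist"; returns the picture (480x640x3 uint8, red, green, blue); there is no depth.
- r.calibration(name): a dict with "mtx" (3x3 intrinsics, pixels), "world_from_camera" (4x4, takes a point from camera to world coordinates). Camera axes: x right, y down, z forward; pixel columns grow to the right and rows downward; lengths in m; the calibration is good to about 2 mm. A picture is of the moment at which its call begins: read the wrist's pose just before it. calibration takes no time and is no camera call; for the wrist camera it gives the pose at the moment of the call.
- r.sign_off(): hands the job in; it is judged then, once.
The state is a dict: "clock": time; "qpos": joint angles; "qvel": joint speeds; "joint_torque": joint torques, N m; "eef_pos": TCP position; "tool_rot": TCP orientation; "force": force on the tool from outside, world axes, zero at the start; "ft_torque": the same for the moment, N m; "gripper_width": finger opening in m; "grasp_force": force on a finger pad.
Only numpy, scipy, OpenCV 4.12 (cv2) and the standard library are available. Lean on these libraries where they do the work, as an engineer would, in place of code of your own. Each camera call takes 0.05 s, during which the arm holds its last target. There are 200 camera calls.

## Working session

There is one attempt and no reset: what is moved stays moved. The work goes in short steps, Python scripts to look and compute and a shell command to move; the robot and the scene stay as the last step left them, time stands still between calls to the robot, and variables do not carry over. Pictures are saved under pics/ and viewed, at most 10 in all, crops included, and the job is handed in when it is done.

```bash
mkdir -p pics; ls
python3 - <<'E'
from rig import r
import cv2,numpy as np
np.set_printoptions(precision=4,suppress=True)
s=r.sense();print(s['clock'],s['eef_pos'],s['tool_rot'])
for n in("scene","top"):
    cv2.imwrite(f"pics/{n}0.png",r.snapshot(n)[...,::-1]);c=r.calibration(n);print(n,np.array(c['mtx']),np.array(c['world_from_camera']))
E
```

```text
pics
0.0 [ 0.2664 -0.5923  0.2303] [ 0.9777  0.2098 -0.0002 -0.0008]
scene [[545.2195   0.     329.0856]
 [  0.     545.2195 239.3543]
 [  0.       0.       1.    ]] [[ 0.2515  0.9174 -0.3085  1.0133]
 [ 0.9678 -0.2408  0.0728 -0.0996]
 [-0.0075 -0.3168 -0.9484  1.5375]
 [ 0.      0.      0.      1.    ]]
top [[618.7827   0.     324.6519]
 [  0.     618.7827 240.8852]
 [  0.       0.       1.    ]] [[ 0.0238 -0.996   0.086   0.3893]
 [-0.9996 -0.0248 -0.01    0.0004]
 [ 0.0121 -0.0857 -0.9962  1.6921]
 [ 0.      0.      0.      1.    ]]
```

View pics/scene0.png

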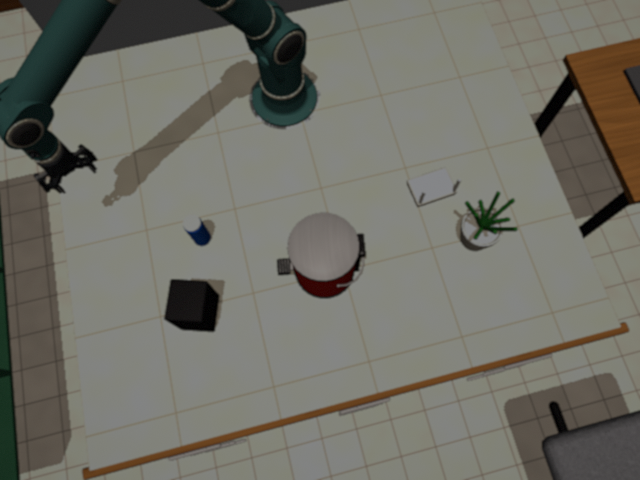

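View pics/top0.png

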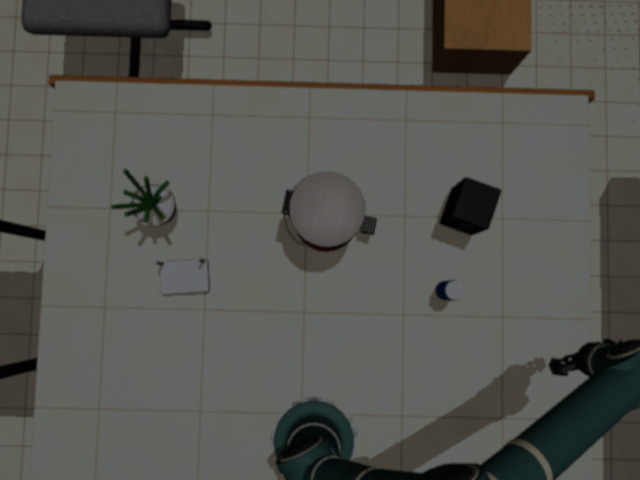

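The scene view shows the lid at (323,245), the tread at (284,267), the can at (198,232), the speaker at (192,305), and the router and plant at right. The top view has the lid at (327,210), the tread at (369,226) and the can at (450,290).

```bash
cat > h.py <<'E'
from rig import r
import cv2,numpy as np
from scipy.spatial.transform import Rotation as R
np.set_printoptions(precision=4,suppress=True)
def ray(c,p):
    K=np.array(c['mtx']);T=np.array(c['world_from_camera'])
    d=T[:3,:3]@np.linalg.inv(K)@[p[0],p[1],1];return T[:3,3],d/np.linalg.norm(d)
def plane(c,p,z):
    o,d=ray(c,p);return o+d*(z-o[2])/d[2]
def tri(a,b):
    A=[];B=[]
    for o,d in(a,b):
        P=np.eye(3)-np.outer(d,d);A.append(P);B.append(P@o)
    x=np.linalg.lstsq(np.vstack(A),np.hstack(B),rcond=None)[0]
    return x,[np.linalg.norm(np.cross(x-o,d)) for o,d in(a,b)]
def blobs(m,lo):
    n,_,st,ce=cv2.connectedComponentsWithStats(m.astype(np.uint8))
    return [(ce[i],st[i]) for i in range(1,n) if st[i][4]>=lo]
E
python3 - <<'E'
from h import *
L={'scene':((323,245),(284,267),(198,232)),'top':((327,210),(369,226),(450,290))}
res={}
for n,(l,t,k) in L.items():
    im=cv2.imread(f'pics/{n}0.png').astype(int);b,g,rd=im[...,0],im[...,1],im[...,2]
    print(n,'lid',im[l[1],l[0]],'tread',im[t[1],t[0]],'floor',im[t[1]+40,t[0]+30])
    yy,xx=np.mgrid[:480,:640]
    near=lambda p,d:(abs(xx-p[0])<d)&(abs(yy-p[1])<d)
    bl=blobs((b>rd+25)&near(k,30),10);print('can',bl)
    tr=blobs((im.max(2)<85)&(rd<b+30)&near(t,12),20);print('tread',tr)
    # lid: reddish grey vs floor (floor has b<g<=r ; lid hue)
    lm=near(l,50)&(abs(im-im[l[1],l[0]]).max(2)<14)
    lb=blobs(lm,500);print('lid',lb)
    cn=max(cv2.findContours(cv2.morphologyEx(lm.astype(np.uint8),cv2.MORPH_OPEN,np.ones((5,5))),0,2)[0],key=cv2.contourArea)
    print(cv2.fitEllipse(cn),cv2.contourArea(cn))
E
```

```text
scene lid [112 116 122] tread [45 47 49] floor [127 134 133]
can [(array([199.8465, 235.3029]), array([187, 224,  22,  21, 241], dtype=int32))]
tread [(array([284.6468, 266.7149]), array([277, 258,  19,  18, 235], dtype=int32))]
lid [(array([322.2125, 245.0914]), array([ 276,  196,   89,   84, 3817], dtype=int32))]
((322.1708984375, 246.73387145996094), (63.458953857421875, 70.08724975585938), 98.9179916381836) 3485.0
top lid [91 92 97] tread [42 44 46] floor [ 99 101  99]
can []
tread [(array([366.4427, 226.0667]), array([358, 215,  19,  23, 375], dtype=int32))]
lid [(array([329.1396, 195.4229]), array([ 278,  161,   99,   83, 6247], dtype=int32)), (array([361.6523, 249.1585]), array([341, 225,  36,  35, 650], dtype=int32))]
((326.83807373046875, 204.397705078125), (69.21556854248047, 91.08255767822266), 79.94910430908203) 5827.0
```

Run:
```python
from h import *
L={'scene':((323,245),(284,267),(198,232)),'top':((327,210),(369,226),(450,290))}
P={}
yy,xx=np.mgrid[:480,:640]; tiles=[]
for n,(l,t,k) in L.items():
    im0=cv2.imread(f'pics/{n}0.png');im=cv2.medianBlur(im0,3).astype(int);b,g,rd=im[...,0],im[...,1],im[...,2]
    near=lambda p,d:(abs(xx-p[0])<d)&(abs(yy-p[1])<d)
    lm=near(l,50)&(rd-g>=3)&(rd-g<12)&(g>70)
    lm=cv2.morphologyEx(lm.astype(np.uint8),cv2.MORPH_OPEN,np.ones((7,7)))
    cn=cv2.convexHull(max(cv2.findContours(lm,0,2)[0],key=cv2.contourArea))
    e=cv2.fitEllipse(cn)
    bl=[(x[0].round(1),x[1]) for x in blobs((b>rd+10)&near(k,30),10)]
    tr=[(x[0].round(1),x[1]) for x in blobs((im.max(2)<58)&(rd-b<9)&near(t,14),20)]
    print(n,'lid',e,'can',bl,'tread',tr)
    v=im0.copy();cv2.ellipse(v,e,(0,255,0),1)
    for q in bl+tr: cv2.circle(v,tuple(int(z) for z in q[0]),1,(0,0,255),-1)
    x0,y0=((170,190) if n=='scene' else (270,160))
    tiles.append(cv2.resize(cv2.convertScaleAbs(v[y0:y0+145,x0:x0+200],alpha=1.8),None,fx=2,fy=2,interpolation=0))
    P[n]=e[0]
cv2.imwrite('pics/c1.png',np.hstack(tiles)[:600,:800])
S,T=r.calibration('scene'),r.calibration('top')
print('lid',tri(ray(S,P['scene']),ray(T,P['top'])),plane(S,P['scene'],.235),plane(T,P['top'],.235))
```

```text
scene lid ((322.697998046875, 246.57943725585938), (67.55300903320312, 71.67093658447266), 80.3705062866211) can [(array([199.7, 235.2]), array([186, 223,  24,  23, 287], dtype=int32))] tread [(array([283. , 267.1]), array([278, 259,  12,  16, 133], dtype=int32))]
top lid ((326.7586364746094, 208.17103576660156), (73.04695129394531, 74.0313949584961), 121.73350524902344) can [(array([442.6, 289.8]), array([437, 280,  16,  20, 153], dtype=int32))] tread [(array([368. , 225.3]), array([360, 216,  16,  19, 229], dtype=int32))]
lid (array([ 0.5964, -0.0181,  0.2104]), [np.float64(0.0003945826216471518), np.float64(0.00039458262164717247)]) [ 0.6041 -0.02    0.235 ] [ 0.593  -0.0174  0.235 ]
```

View pics/c1.png

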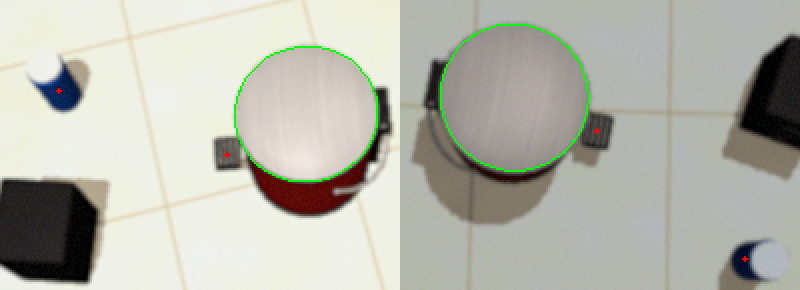

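The crops show the lid ellipse fitting well in both views. The can's cap is at (192,223.5) in scene and (454,290) in top, and the tread is at (284,266.5) and (368.5,225.5).

Run:
```python
from h import *
S,T=r.calibration('scene'),r.calibration('top')
for n,a,b,z in(('tread',(284,266.7),(368.5,225.5),.074),('cap',(192,223.5),(454,290),.135),('speaker',(185.5,292.5),(482,199),.165)):
    print(n,tri(ray(S,a),ray(T,b)),plane(S,a,z),plane(T,b,z))
s=r.sense();Q=R.from_quat(s['tool_rot']);print(Q.as_matrix())
c=np.array([.597,-.0185]);t=plane(T,(368.5,225.5),.074)[:2];d=t-c;print(d,np.linalg.norm(d),np.degrees(np.arctan2(d[1],d[0])))
W=r.calibration('wrist');print(np.array(W['mtx']),Q.as_matrix().T@(np.array(W['world_from_camera'])[:3,3]-s['eef_pos']),Q.as_matrix().T@np.array(W['world_from_camera'])[:3,:3])
```

```text
tread (array([ 0.5755, -0.1309,  0.0486]), [np.float64(0.001446215921205738), np.float64(0.0014462159212058944)]) [ 0.5832 -0.129   0.074 ] [ 0.5724 -0.1303  0.074 ]
cap (array([ 0.408 , -0.3482,  0.1133]), [np.float64(5.017085922942146e-05), np.float64(5.017085922928675e-05)]) [ 0.4172 -0.3443  0.135 ] [ 0.4077 -0.3434  0.135 ]
speaker (array([ 0.6275, -0.3838,  0.2202]), [np.float64(0.006988010853304805), np.float64(0.006988010853308916)]) [ 0.6127 -0.3883  0.165 ] [ 0.6358 -0.4056  0.165 ]
[[ 0.912   0.4102 -0.0008]
 [ 0.4102 -0.912   0.0014]
 [-0.0001 -0.0016 -1.    ]]
[-0.0246 -0.1118] 0.11445962854599773 -102.42059143038594
[[362.0395   0.     316.3835]
 [  0.     362.0395 239.649 ]
 [  0.       0.       1.    ]] [ 0.0764  0.0005 -0.1425] [[ 0.0001 -0.9537 -0.3008]
 [ 1.     -0.0002  0.001 ]
 [-0.001  -0.3008  0.9537]]
```

```bash
python3 -m jog '[[0.18,-0.09,-0.3,0],[0.36,-0.18,-0.35,0],[0.54,-0.27,-0.35,0],[0.72,-0.36,-0.35,0],[0.9,-0.45,-0.35,0],[1,-0.5,-0.35,0],[1,-0.5,-0.35,0]]' 1
python3 - <<'E'
from h import *
import json
c=r.calibration('wrist');cv2.imwrite('pics/w1.png',r.snapshot('wrist')[...,::-1]);np.savez('w1.npz',mtx=c['mtx'],world_from_camera=c['world_from_camera'])
E
python3 -m jog '[[0.18,-0.09,0,-0.1],[0.36,-0.18,0,-0.2],[0.54,-0.27,0,-0.3],[0.72,-0.36,0,-0.4],[0.9,-0.45,0,-0.5],[1,-0.5,0,-0.6],[1,-0.5,0,-0.7],[1,-0.5,0,-0.8],[1,-0.5,0,-0.9],[1,-0.5,0,-0.9],[1,-0.5,0,-0.9]]'
python3 - <<'E'
from h import *
c=r.calibration('wrist');im=r.snapshot('wrist')[...,::-1];np.savez('w2.npz',mtx=c['mtx'],world_from_camera=c['world_from_camera']);cv2.imwrite('pics/w2.png',im)
print(r.sense()['qpos'])
a=cv2.imread('pics/w1.png');v=np.hstack([cv2.resize(a,None,fx=.62,fy=.62),cv2.resize(im,None,fx=.62,fy=.62)])
cv2.imwrite('pics/w12.png',cv2.convertScaleAbs(v,alpha=1.3)[:, :800] if v.shape[1]>800 else v)
E
```

```text
clock: 0.68
eef_pos: [0.415, -0.4108, 0.3015]
tool_rot: [0.976, 0.216, 0.002, -0.002]
force: [0.6, 1.2, 0.4]
gripper_width: 0.0856
grasp_force: 0.0
clock: 1.65
eef_pos: [0.5489, -0.2473, 0.3008]
tool_rot: [0.777, 0.629, -0.0, -0.0]
force: [-0.2, -0.4, 0.5]
gripper_width: 0.0851
grasp_force: 0.0
[ 0.6414  0.3554 -0.3544  1.6285  0.1311  1.1818  0.0477]
```

View pics/w12.png

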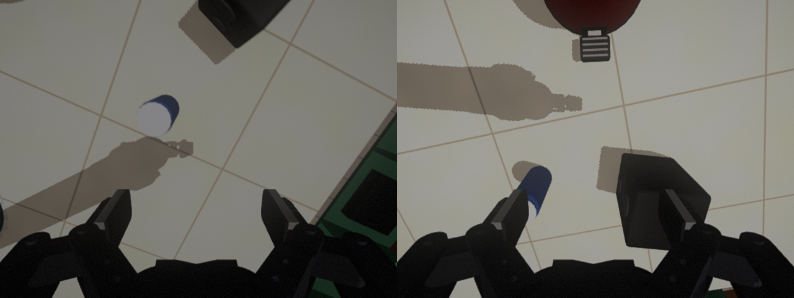

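In w12, the left half (w1) shows the can cap near (248,195) in full pixels. In the right half (w2) the tread is near (319,77), almost square to the image, below the red shell.

Run:
```python
from h import *
im=cv2.imread('pics/w2.png').astype(int);c=np.load('w2.npz')
sub=im[40:110,280:360];g=sub.max(2)
print(g[::4,::4])
m=cv2.morphologyEx(((sub.max(2)-sub.min(2)<25)&(g<75)).astype(np.uint8),cv2.MORPH_CLOSE,np.ones((9,9)))
k=max(cv2.findContours(m,0,2)[0],key=cv2.contourArea);rc=cv2.minAreaRect(k);print(rc,cv2.boundingRect(k))
bp=cv2.boxPoints(rc)+[280,40];print(bp)
for p in bp: print(plane(c,p,.074))
im=cv2.imread('pics/w1.png').astype(int);c1=np.load('w1.npz')
sub=im[130:250,200:310];g=sub.min(2);mm=(g>sub[60:70,40:50].min()-30)&(sub[...,0]>=sub[...,2]-2)&(g>100)
b=max(blobs(mm,50),key=lambda q:q[1][4]);print(b);p=b[0]+[200,130];print(plane(c1,p,.135))
k=max(cv2.findContours(mm.astype(np.uint8),0,2)[0],key=cv2.contourArea);print(cv2.fitEllipse(k))
bl=im[...,0]-im[...,2]>25
print([x for x in blobs(bl,100)])
M=R.from_quat(r.sense()['tool_rot']).as_matrix();print(M[:2,0],np.degrees(np.arctan2(M[1,0],M[0,0])))
v=cv2.resize(cv2.convertScaleAbs(cv2.imread('pics/w2.png')[0:150,220:420],alpha=1.8),None,fx=4,fy=4);cv2.imwrite('pics/w2c.png',v)
```

```text
[[ 48  47  47  45  48  47  47  51  48  48  50  49  51  47  44  41  54  54
   57  57]
 [ 45  48  49  48  45  32  33  32  32  30  30  28  31  30  33  52  55  56
   53  36]
 [ 41  41  49  49  47  32  26  30  33  33  41  48  51  27  32  55  48  43
   43 158]
 [144  43  33  34  43  29  32 119 142 140 143 137 137  28  34  40  56 149
  155 157]
 [155 156 152 141  40  29  31 114 141 139 142 137 111  37  39 133 153 154
  155 156]
 [155 156 156 157  41  46  50  56  68  84  87 104 105 105 106  42 155 144
  156 155]
 [158 121 110 111  40  86  76  71  69  58  51  53  48  42  41  44 157 135
  156 155]
 [157 111 112 110  37  42  43  47  44  45  51  52  49  61  71  46 157 133
  156 156]
 [159 109 110 111  41 114 115 112 112 100  98  88  74  74  65  46 158 135
  160 157]
 [157 110 113 112  42  48  47  46  48  48  48  46  45  47  48  49 157 142
  156 158]
 [160 111 112 113  44 112 115 116 118 117 116 114 114 115 113  62 156 154
  157 158]
 [158 112 112 112  49  52  48  49  50  49  50  52  52  50  48  50 130 157
  144 159]
 [159 112 113 112  51  91 109 111 110 110 113 114 117 117 119  78 130 157
  137 
[... 255 characters left out ...]
160]
 [160 160 159 159 160 159 159 160 159 160 158 159 159 161 160 159 159 160
  156 157]
 [159 160 160 159 161 160 158 159 159 161 160 159 158 159 160 159 158 159
  159 145]]
((39.5, 29.5), (59.0, 79.0), 90.0) (0, 0, 80, 60)
[[280.  40.]
 [359.  40.]
 [359.  99.]
 [280.  99.]]
[ 0.5476 -0.0936  0.074 ]
[ 0.618  -0.1086  0.074 ]
[ 0.6093 -0.158   0.074 ]
[ 0.5357 -0.1423  0.074 ]
(array([47.4211, 61.8694]), array([  20,   35,   56,   55, 2396], dtype=int32))
[ 0.4108 -0.3478  0.135 ]
((47.41551208496094, 61.77104568481445), (52.173885345458984, 56.850318908691406), 132.38424682617188)
[(array([266.17, 174.8 ]), array([241, 161,  39,  41, 200], dtype=int32))]
[0.2082 0.9781] 77.98023467217074
```

View pics/w2c.png

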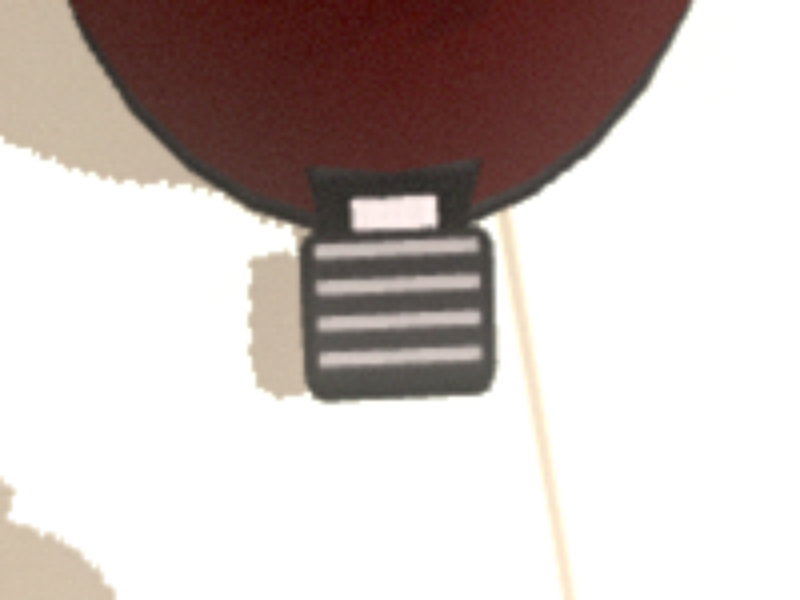

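The tread fills crop (302,230)–(492,400), which is full pixels x 295–343, y 57–100. Its ridges slope up to the right by about 3°, from (318,252) to (478,243) in the crop.

Run:
```python
from h import *
c=np.load('w2.npz');f=lambda x,y,z=.074:plane(c,(220+x/4,y/4),z)[:2]
for a,b in(((318,252),(478,243)),((318,360),(480,350))):
    d=f(*b)-f(*a);az=np.degrees(np.arctan2(d[1],d[0]))+90;print('x-axis az',az,np.linalg.norm(d))
e=np.array([np.cos(np.radians(az)),np.sin(np.radians(az))]) # bin +x
rear=(f(304,230)+f(490,230))/2
t1=rear-.018*e
s=r.sense();p=np.array(s['eef_pos'][:2])
print('rear',rear,'tread',t1,'bin est',rear+.099*e,'widths',np.linalg.norm(f(490,240)-f(303,240)))
# height: triangulate tread rear-edge/centre w/ top view
T=r.calibration('top');S=r.calibration('scene')
cpx=((220+398/4),(312/4));print(tri(ray(c,cpx),ray(T,(368.5,225.5))),tri(ray(c,cpx),ray(S,(284,266.7))))
c1=np.load('w1.npz');print('cap',tri(ray(c1,(247.4,191.8)),ray(T,(454,290))),tri(ray(c1,(247.4,191.8)),ray(S,(192,223.5))))
M=R.from_quat(s['tool_rot']).as_matrix()
tgt=t1-.024*e;d=np.r_[tgt-p,0];print('tgt',tgt,'shift frac',M.T@d/.2)
```

```text
x-axis az 80.90157703271346 0.03708069962561882
x-axis az 81.2519591310654 0.03833531462247535
rear [ 0.5796 -0.1151] tread [ 0.5769 -0.1329] bin est [ 0.5947 -0.0173] widths 0.043225996935093755
(array([ 0.5755, -0.131 ,  0.0582]), [np.float64(0.0014098320558209741), np.float64(0.0014098320558218278)]) (array([ 0.5769, -0.1296,  0.0523]), [np.float64(0.00022290154264916165), np.float64(0.00022290154264886124)])
cap (array([ 0.4078, -0.3464,  0.1219]), [np.float64(0.0001051102540990529), np.float64(0.00010511025409970477)]) (array([ 0.4078, -0.3468,  0.1162]), [np.float64(0.0016327394493429153), np.float64(0.0016327394493432304)])
tgt [ 0.5732 -0.1566] shift frac [ 0.4682  0.0245 -0.0001]
```

```bash
python3 - <<'E'
from h import *
c1,c2=np.load('w1.npz'),np.load('w2.npz');T=r.calibration('top');S=r.calibration('scene')
w1=[(103/.62,117/.62),(290/.62,43/.62),(243/.62,136/.62)];w2=[((479-397)/.62,133/.62),((662-397)/.62,88/.62),((690-397)/.62,217/.62)]
tp=[(404,214),(404,314),(501,218),(501,314),(309,312)]
sc=[(175,432-0),(158,330),(137,232),(232,212),(250,310)]
for n,c,ps in(('w1',c1,w1),('w2',c2,w2),('top',T,tp)):
    for p in ps: print(n,np.round(p,1),plane(c,p,0)[:2],'z-.02',plane(c,p,-.02)[:2])
E
python3 - <<'E'
from h import *
v=cv2.imread('pics/top0.png')[180:340,380:540];a=cv2.imread('pics/w1.png');
v=cv2.convertScaleAbs(np.hstack([cv2.resize(v,None,fx=2.5,fy=2.5),cv2.resize(a,(400,300))[:300].repeat(1,0) if 0 else cv2.copyMakeBorder(cv2.resize(a,(400,300)),0,100,0,0,0)]),alpha=1.7)
cv2.imwrite('pics/cmp.png',v)
E
```

```text
w1 [166.1 188.7] [ 0.3401 -0.2417] z-.02 [ 0.3336 -0.2355]
w1 [467.7  69.4] [ 0.6118 -0.5065] z-.02 [ 0.6175 -0.5122]
w1 [391.9 219.4] [ 0.4236 -0.5124] z-.02 [ 0.4208 -0.5183]
w2 [132.3 214.5] [ 0.316  -0.2293] z-.02 [ 0.3048 -0.2319]
w2 [427.4 141.9] [ 0.6892 -0.2187] z-.02 [ 0.6948 -0.2208]
w2 [472.6 350. ] [ 0.7183 -0.5171] z-.02 [ 0.7253 -0.5327]
top [404 214] [ 0.6151 -0.2337] z-.02 [ 0.6178 -0.2365]
top [404 314] [ 0.341  -0.2372] z-.02 [ 0.3404 -0.24  ]
top [501 218] [ 0.6108 -0.5022] z-.02 [ 0.6134 -0.5082]
top [501 314] [ 0.3472 -0.5021] z-.02 [ 0.3467 -0.508 ]
top [309 312] [0.3403 0.0213] z-.02 [0.3397 0.0216]
```

View pics/cmp.png

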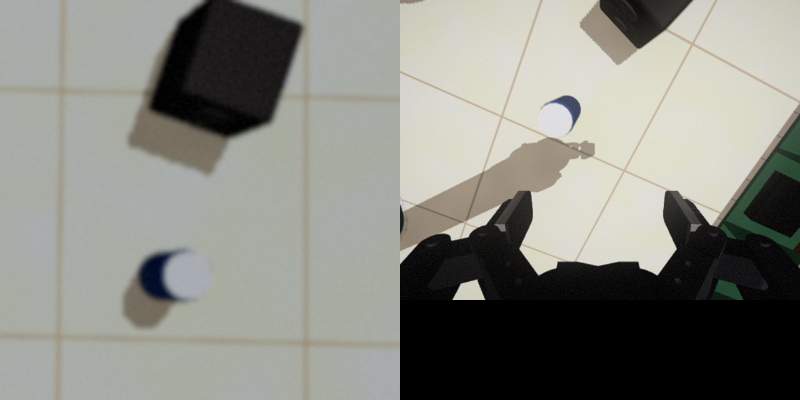

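In cmp.png, the top-view tile crossings are at full pixels (403.2,315.2), (501.6,218.8) and (501.6,317.2). The same crossings in w1 are at (168,189), (464,70) and (360,272).

Run:
```python
from h import *
c1,c2=np.load('w1.npz'),np.load('w2.npz');T=r.calibration('top')
for a,b in(((168,189),(403.2,315.2)),((464,70),(501.6,218.8)),((360,272),(501.6,317.2))):
    print(tri(ray(c1,a),ray(T,b)))
```

```text
(array([ 0.3362, -0.2381, -0.0172]), [np.float64(0.0011354589560431453), np.float64(0.0011354589560435536)])
(array([ 0.6078, -0.5017,  0.0061]), [np.float64(0.0003453403318597076), np.float64(0.00034534033185890177)])
(array([ 0.338 , -0.5106, -0.0156]), [np.float64(0.0021910438905892943), np.float64(0.0021910438905895584)])
```

```bash
python3 -m jog '[[0.1,0.01,0.15,-0.05],[0.2,0.02,0.3,-0.05],[0.3,0.02,0.45,-0.05],[0.35,0.02,0.6,-0.05],[0.35,0.02,0.75,-0.05],[0.35,0.02,0.9,-0.05],[0.35,0.02,1,-0.05],[0.35,0.02,1,-0.05],[0.35,0.02,1,-0.05],[0.35,0.02,1,-0.05]]' 0
python3 - <<'E'
from h import *
s=r.sense();M=R.from_quat(s['tool_rot']).as_matrix();p=np.array(s['eef_pos']);print(s['clock'],p,s['force'],np.degrees(np.arctan2(M[1,0],M[0,0])),s['qpos'])
a=np.radians(81);e=np.array([np.cos(a),np.sin(a)]);t=np.array([.595,-.0175])-.139*e
print('r',np.linalg.norm(p[:2]-[.595,-.0175]),'shift',M.T@np.r_[t-p[:2],0]/.2)
im=r.snapshot('wrist')[...,::-1];S=r.snapshot('scene')[...,::-1][130:400,150:450]
v=np.hstack([cv2.resize(im,(400,300)),cv2.copyMakeBorder(cv2.resize(S,(400,360))[:300],0,0,0,0,0)]);cv2.imwrite('pics/w3.png',cv2.convertScaleAbs(v,alpha=1.6))
E
```

```text
clock: 2.53
eef_pos: [0.5686, -0.179, 0.1026]
tool_rot: [0.76, 0.65, 0.001, 0.001]
force: [-0.2, -0.1, 0.5]
gripper_width: 0.0001
grasp_force: 0.0
2.5333 [ 0.5686 -0.179   0.1026] [-0.2089 -0.1239  0.529 ] 81.14962677016925 [ 0.505   0.5654 -0.337   1.8173  0.2503  0.7984 -0.1132]
r 0.16366864715310936 shift [ 0.1233  0.0042 -0.    ]
```

View pics/w3.png

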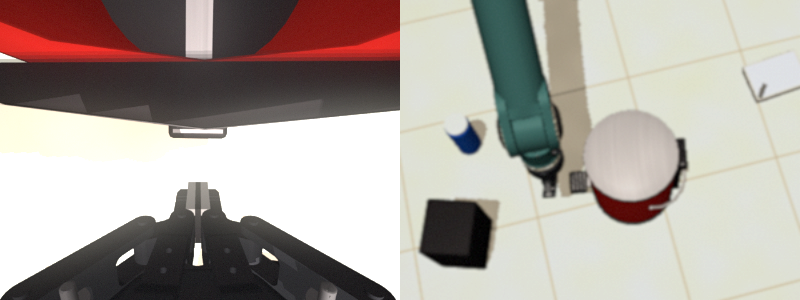

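w3 shows the closed fingers centred laterally on the tread (x≈197 of 400). The wrist is clear of the lid, and nothing is touching with the camera already over the shell.

```bash
python3 -m jog '[[0.03,0,0,0],[0.06,0,0,0],[0.09,0.004,0,0],[0.11,0.004,0,0],[0.12,0.004,0,0],[0.12,0.004,0,0]]'; python3 -m jog '[[0,0,0.04,0],[0,0,0.08,0],[0,0,0.11,0],[0,0,0.14,0],[0,0,0.16,0],[0,0,0.18,0],[0,0,0.18,0]]'
```

```text
clock: 3.13
eef_pos: [0.5722, -0.1539, 0.1013]
tool_rot: [0.759, 0.651, 0.0, -0.0]
force: [-1.3, -0.1, 0.7]
gripper_width: -0.0001
grasp_force: 0.0
clock: 3.72
eef_pos: [0.5712, -0.1574, 0.0646]
tool_rot: [0.76, 0.65, -0.001, 0.0]
force: [-2.7, -3.7, 7.5]
gripper_width: 0.0001
grasp_force: 4.1
```

Run:
```python
from h import *
im=r.snapshot('wrist')[...,::-1];S=r.snapshot('scene')[...,::-1][180:330,200:400]
v=np.hstack([cv2.resize(im,(400,300)),cv2.resize(S,(400,300))]);cv2.imwrite('pics/w4.png',cv2.convertScaleAbs(v,alpha=1.6))
print(r.sense()['force'],r.sense()['eef_pos'])
```

```text
[-3.5644 -3.8113  6.8661] [ 0.5713 -0.1574  0.0651]
```

View pics/w4.png

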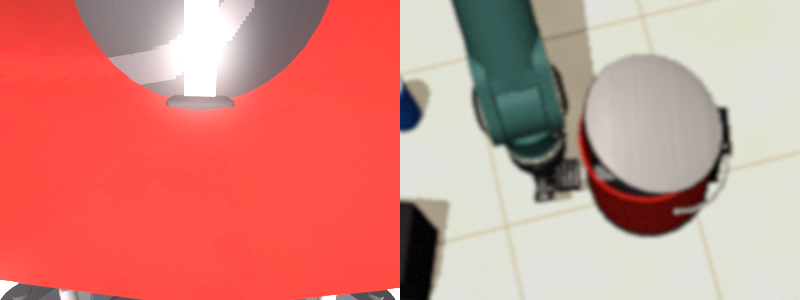

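w4 shows the lid partly raised with the fingertips on the tread's outer part, so I'll keep pressing.

```bash
python3 -m jog '[[0.01,0,0.02,0],[0.015,0,0.04,0],[0.02,0,0.06,0],[0.025,0,0.08,0],[0.025,0,0.1,0],[0.025,0,0.12,0],[0.025,0,0.14,0],[0.025,0,0.15,0],[0.025,0,0.155,0],[0.025,0,0.16,0]]'
```

```text
clock: 4.65
eef_pos: [0.5727, -0.1494, 0.0326]
tool_rot: [0.759, 0.651, 0.0, -0.001]
force: [-0.6, -0.7, -0.2]
gripper_width: -0.0003
grasp_force: 0.3
```

```bash
python3 -m jog '[[0,0,0.02,0],[0,0,0.03,0],[0,0,0.03,0]]'
cat > chk.py <<'E'
from h import *
T=r.snapshot('top').astype(int);S=r.snapshot('scene').astype(int)
a=r.calibration('top');K=np.array(a['mtx']);W=np.linalg.inv(np.array(a['world_from_camera']))
def px(c,p):
    q=np.linalg.inv(np.array(c['world_from_camera']))@np.r_[p,1];u=np.array(c['mtx'])@q[:3];return (u[:2]/u[2]).astype(int)
e=np.array([.156,.988])
for nm,I,c in(('top',T,a),('scene',S,r.calibration('scene'))):
    # profile along bin x through the mouth at rim height
    print(nm,[I[px(c,np.r_[np.array([.595,-.0175])+e*k/1000,.215])[::-1].tolist()[0],px(c,np.r_[np.array([.595,-.0175])+e*k/1000,.215])[0]].tolist() for k in range(-90,200,30)])
E
python3 chk.py
```

```text
clock: 4.9
eef_pos: [0.5731, -0.1494, 0.0317]
tool_rot: [0.759, 0.651, -0.001, 0.0]
force: [-13.1, 0.9, 37.6]
gripper_width: -0.0001
grasp_force: 18.4
top [[46, 20, 17], [9, 9, 9], [19, 18, 18], [22, 21, 21], [21, 21, 20], [10, 8, 10], [44, 42, 41], [42, 41, 40], [43, 40, 40], [118, 120, 115]]
scene [[84, 75, 65], [43, 4, 3], [26, 23, 22], [25, 22, 21], [27, 24, 25], [57, 10, 7], [55, 29, 28], [59, 55, 53], [61, 57, 55], [144, 145, 137]]
```

The pedal is on its stop (37 N) and the mouth reads dark, so the lid is open. I'll lift off and check.

```bash
python3 -m jog '[[0,0,-0.05,0],[-0.03,0,-0.15,0],[-0.1,0,-0.3,0],[-0.2,-0.05,-0.5,0],[-0.35,-0.15,-0.65,0],[-0.5,-0.3,-0.8,0],[-0.65,-0.4,-0.95,0],[-0.8,-0.5,-0.95,0],[-0.9,-0.6,-0.95,0],[-0.9,-0.65,-0.95,0]]' 1; python3 chk.py
python3 - <<'E'
from h import *
s=r.sense();M=R.from_quat(s['tool_rot']).as_matrix();p=np.array(s['eef_pos']);print(p,M.T@(np.array([.410,-.3475,p[2]])-p)/.2)
E
```

```text
clock: 5.83
eef_pos: [0.4127, -0.3141, 0.2185]
tool_rot: [0.762, 0.648, -0.002, 0.002]
force: [-0.7, -1.2, 0.4]
gripper_width: 0.0854
grasp_force: 0.0
top [[107, 87, 78], [8, 6, 6], [17, 17, 16], [21, 20, 21], [22, 20, 20], [11, 10, 10], [41, 38, 38], [40, 38, 37], [41, 41, 39], [112, 115, 111]]
scene [[143, 142, 133], [47, 4, 4], [23, 21, 20], [25, 22, 22], [24, 21, 22], [55, 6, 4], [55, 30, 29], [59, 56, 54], [60, 56, 54], [143, 144, 135]]
[ 0.4147 -0.3091  0.2174] [-0.1933  0.0071  0.0001]
```

```bash
python3 -m jog '[[-0.1,0,0,0],[-0.15,0,0,0],[-0.15,0,0,0],[-0.15,0,0,0]]'
python3 - <<'E'
from h import *
s=r.sense();M=R.from_quat(s['tool_rot']).as_matrix();p=np.array(s['eef_pos']);print(p,M.T@(np.array([.410,-.3475,.085])-p)/.2)
c=r.calibration('wrist');im=r.snapshot('wrist').astype(int);m=(im.min(2)>90)&(im[...,2]>=im[...,0]-2)
print([(b[0],b[1],plane(c,b[0],.135)) for b in blobs(m,300)])
m=im[...,2]-im[...,0]>25
print([(b[0],b[1],plane(c,b[0],.1)) for b in blobs(m,100)])
E
```

```text
clock: 6.27
eef_pos: [0.4131, -0.3368, 0.2167]
tool_rot: [0.759, 0.651, 0.0, -0.001]
force: [0.1, 0.1, -0.1]
gripper_width: 0.0853
grasp_force: 0.0
[ 0.4131 -0.3368  0.2167] [-0.0559 -0.007   0.6584]
[(array([314.9382, 269.4643]), array([ 278,  247,   73,   48, 2621], dtype=int32), array([ 0.4097, -0.352 ,  0.135 ]))]
[(array([309.7115, 227.8333]), array([280, 220,  64,  26, 312], dtype=int32), array([ 0.4087, -0.3325,  0.1   ]))]
```

Run:
```python
from h import *
c=r.calibration('wrist');s=r.sense();M=R.from_quat(s['tool_rot']).as_matrix()
print('edge-based',plane(c,(314.5,247),.135)-.0265*M[:,0], 'L/R',plane(c,(278,280),.135),plane(c,(351,280),.135))
im=r.snapshot('wrist').astype(int);print([im[k,315].tolist() for k in range(215,340,8)])
```

```text
edge-based [ 0.4079 -0.362   0.135 ] L/R [ 0.384  -0.3553  0.135 ] [ 0.4326 -0.3627  0.135 ]
[[39, 42, 56], [42, 48, 72], [108, 102, 95], [113, 106, 100], [108, 102, 95], [149, 148, 154], [148, 147, 147], [148, 148, 149], [149, 147, 149], [150, 150, 150], [150, 149, 147], [149, 148, 136], [150, 148, 136], [148, 147, 137], [150, 149, 139], [148, 146, 138]]
```

Run:
```python
from h import *
c=r.calibration('wrist');s=r.sense();M=R.from_quat(s['tool_rot']).as_matrix();q=plane(c,(314.5,262),.135);q[2]=.085
print(q,M.T@(q-s['eef_pos'])/.2)
```

```text
[ 0.4102 -0.3461  0.085 ] [-0.0518 -0.0064  0.6591]
```

```bash
python3 -m jog '[[-0.05,-0.006,0,0],[-0.05,-0.006,0.15,0],[-0.05,-0.006,0.3,0],[-0.05,-0.006,0.45,0],[-0.05,-0.006,0.57,0],[-0.05,-0.006,0.64,0],[-0.05,-0.006,0.66,0],[-0.05,-0.006,0.66,0],[-0.05,-0.006,0.66,0]]' 1; python3 -m jog '[[0,0,0,0],[0,0,0,0],[0,0,0,0],[0,0,0,0],[0,0,0,0],[0,0,0,0],[0,0,0,0],[0,0,0,0],[0,0,0,0]]' 0 20
```

```text
clock: 7.12
eef_pos: [0.4102, -0.3478, 0.0859]
tool_rot: [0.759, 0.651, 0.0, 0.0]
force: [0.4, -0.6, 0.6]
gripper_width: 0.0854
grasp_force: 0.0
clock: 7.87
eef_pos: [0.4101, -0.348, 0.0865]
tool_rot: [0.759, 0.651, -0.0, 0.001]
force: [-1.0, 0.6, 6.1]
gripper_width: 0.0526
grasp_force: 20.6
```

```bash
python3 -m jog '[[0,0,-0.1,0],[0,0,-0.25,0],[0,0,-0.4,0],[0,0,-0.55,0],[0,0,-0.7,0],[0,0,-0.85,0],[0,0,-1,0],[0,0,-1,0]]'; python3 -m jog '[[0.1,0.04,-0.2,0],[0.25,0.1,-0.3,0],[0.4,0.16,-0.32,0],[0.55,0.22,-0.32,0],[0.7,0.28,-0.32,0],[0.85,0.34,-0.32,0],[0.9,0.36,-0.32,0],[0.9,0.36,-0.32,0]]'
python3 - <<'E'
from h import *
s=r.sense();M=R.from_quat(s['tool_rot']).as_matrix();p=np.array(s['eef_pos']);print(p,s['qpos'],M.T@(np.array([.5927,-.0323,.335])-p)/.2)
E
```

```text
clock: 8.53
eef_pos: [0.4122, -0.3491, 0.2919]
tool_rot: [0.759, 0.651, 0.001, 0.006]
force: [2.0, 0.5, -0.3]
gripper_width: 0.0524
grasp_force: 21.3
clock: 9.2
eef_pos: [0.5095, -0.1768, 0.3492]
tool_rot: [0.757, 0.653, 0.001, -0.0]
force: [0.6, -0.1, -1.7]
gripper_width: 0.0525
grasp_force: 21.4
[ 0.5095 -0.1768  0.3492] [ 0.6778  0.2185 -0.4753  1.7038  0.1036  1.2441  0.0321] [0.7757 0.3059 0.0721]
```

```bash
python3 -m jog '[[0.15,0.06,0,0],[0.3,0.12,0,0],[0.45,0.18,0,0],[0.6,0.24,0,0],[0.7,0.28,0,0],[0.75,0.3,0,0],[0.75,0.3,0,0],[0.75,0.3,0,0],[0.75,0.3,0,0]]'
python3 - <<'E'
from h import *
s=r.sense();M=R.from_quat(s['tool_rot']).as_matrix();p=np.array(s['eef_pos']);print(p,M.T@(np.array([.5927,-.0323,.18])-p)/.2)
T=r.snapshot('top')[130:280,240:440,::-1];S=r.snapshot('scene')[...,::-1][150:300,230:430]
cv2.imwrite('pics/w5.png',cv2.convertScaleAbs(np.hstack([cv2.resize(T,(400,300)),cv2.resize(S,(400,300))]),alpha=1.6))
E
```

```text
clock: 9.95
eef_pos: [0.5898, -0.0442, 0.349]
tool_rot: [0.76, 0.65, -0.001, 0.0]
force: [-0.0, -0.4, -0.3]
gripper_width: 0.0528
grasp_force: 21.4
[ 0.5898 -0.0442  0.349 ] [0.0625 0.0056 0.845 ]
```

View pics/w5.png

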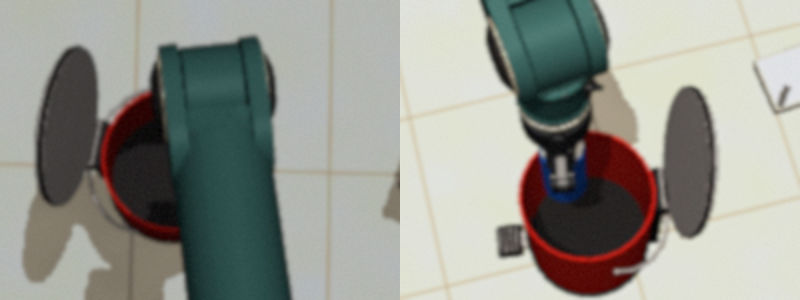

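w5 shows the can over the mouth with the lid standing open well clear of the arm.

```bash
python3 -m jog '[[0.05,0.005,0.1,0],[0.05,0.005,0.22,0],[0.05,0.005,0.35,0],[0.05,0.005,0.5,0],[0.05,0.005,0.65,0],[0.05,0.005,0.8,0],[0.05,0.005,0.9,0],[0.05,0.005,0.9,0],[0.05,0.005,0.9,0],[0.05,0.005,0.9,0]]'
```

```text
clock: 10.88
eef_pos: [0.5939, -0.0324, 0.1709]
tool_rot: [0.759, 0.651, 0.001, 0.001]
force: [-0.5, 0.4, 0.3]
gripper_width: 0.0526
grasp_force: 21.4
```

```bash
python3 -m jog '[[0,0,0,0],[0,0,0,0],[0,0,0,0],[0,0,0,0],[0,0,0,0],[0,0,0,0],[0,0,-0.15,0],[0,0,-0.35,0],[0,0,-0.55,0],[0,0,-0.75,0],[0,0,-0.9,0],[0,0,-0.9,0]]' 1; python3 chk.py
```

```text
clock: 11.88
eef_pos: [0.5959, -0.031, 0.3569]
tool_rot: [0.759, 0.651, 0.004, 0.004]
force: [0.4, 0.5, -0.4]
gripper_width: 0.0853
grasp_force: 0.0
top [[21, 40, 39], [28, 51, 48], [27, 46, 46], [22, 38, 36], [21, 20, 21], [7, 7, 8], [42, 40, 39], [41, 39, 39], [42, 40, 39], [112, 114, 110]]
scene [[139, 138, 129], [140, 141, 131], [21, 19, 21], [13, 13, 12], [14, 12, 13], [53, 4, 2], [52, 27, 25], [58, 55, 53], [60, 56, 55], [140, 140, 132]]
```

```bash
python3 -m jog '[[-0.15,0,0,0],[-0.3,0,0,0],[-0.45,0,0,0],[-0.6,0,0.1,0],[-0.75,0,0.25,0],[-0.8,0,0.4,0],[-0.8,0,0.55,0],[-0.8,0,0.7,0],[-0.8,0,0.85,0],[-0.8,0,1,0],[-0.8,0,1,0],[-0.8,0,1,0]]' 1
python3 - <<'E'
from h import *
s=r.sense();M=R.from_quat(s['tool_rot']).as_matrix();p=np.array(s['eef_pos']);print(p,M.T@(np.array([.5685,-.1855,.016])-p)/.2,np.degrees(np.arctan2(M[1,0],M[0,0])))
c=r.calibration('wrist');im=r.snapshot('wrist')[...,::-1];cv2.imwrite('pics/w6.png',cv2.convertScaleAbs(im,alpha=1.6))
E
```

```text
clock: 12.98
eef_pos: [0.5667, -0.1892, 0.1469]
tool_rot: [0.759, 0.651, -0.001, -0.003]
force: [0.9, 0.2, 0.5]
gripper_width: 0.0854
grasp_force: 0.0
[ 0.5667 -0.1892  0.1469] [0.0189 0.01   0.6543] 81.2415081313639
```

View pics/w6.png

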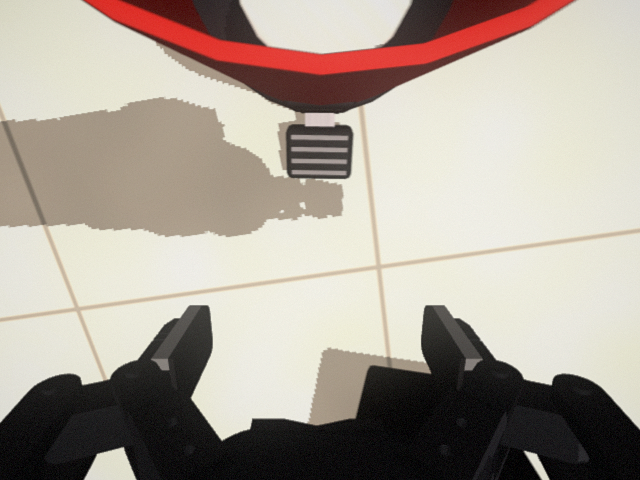

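w6 shows the tread, down, at (319,152), with the open fingers centred on it at x≈317.

```bash
python3 - <<'E'
from h import *
c=r.calibration('wrist')
e=np.array([.156,.988]);B=np.array([.595,-.0175])
for p,z in(((319,126),.034),((319,150),.034),((319,176),.031)):
    q=plane(c,p,z)[:2];print(q,'r',(B-q)@e,'lat',(q-B)@[.988,-.156])
E
python3 -m jog '[[0.01,0.005,0.1,0],[0.015,0.008,0.22,0],[0.015,0.008,0.34,0],[0.015,0.008,0.46,0],[0.015,0.008,0.56,0],[0.015,0.008,0.63,0],[0.015,0.008,0.65,0],[0.015,0.008,0.65,0],[0.015,0.008,0.65,0]]'
```

```text
[ 0.5814 -0.1149] r 0.09836482804735346 lat 0.0017732714178900896
[ 0.579  -0.1306] r 0.11421381011804922 lat 0.0018684279607712642
[ 0.5763 -0.1487] r 0.13249148369034955 lat 0.0019975731214523984
clock: 13.78
eef_pos: [0.5717, -0.1874, 0.0207]
tool_rot: [0.759, 0.651, 0.001, 0.001]
force: [-0.0, 0.2, -0.5]
gripper_width: 0.0854
grasp_force: 0.0
```

```bash
python3 -m jog '[[0,-0.005,0.04,0],[0.04,-0.007,0.04,0],[0.08,-0.007,0.04,0],[0.12,-0.007,0.04,0],[0.15,-0.007,0.04,0],[0.17,-0.007,0.04,0],[0.17,-0.007,0.04,0],[0.17,-0.007,0.04,0]]'
```

```text
clock: 14.45
eef_pos: [0.5745, -0.153, 0.0114]
tool_rot: [0.759, 0.651, -0.0, 0.0]
force: [-1.0, 0.1, -0.6]
gripper_width: 0.0855
grasp_force: 0.0
```

```bash
python3 -m jog '[[0,0,0,0],[0,0,0,0],[0,0,0,0],[0,0,0,0],[0,0,0,0],[0,0,0,0],[0,0,0,0],[0,0,0,0],[0,0,0,0],[0,0,0,0]]' 0 80
```

```text
clock: 15.28
eef_pos: [0.5726, -0.1537, 0.0117]
tool_rot: [0.759, 0.651, -0.002, -0.001]
force: [-5.8, -0.3, 8.9]
gripper_width: 0.0434
grasp_force: 79.8
```

```bash
python3 -m jog '[[0,0,-0.005,0],[0,0,-0.01,0],[0,0,-0.015,0],[0,0,-0.02,0],[0,0,-0.025,0],[0,0,-0.03,0],[0,0,-0.035,0],[0,0,-0.04,0],[0,0,-0.045,0],[0,0,-0.05,0]]'; python3 chk.py
```

```text
clock: 16.12
eef_pos: [0.5724, -0.1547, 0.0206]
tool_rot: [0.759, 0.651, -0.002, -0.001]
force: [-4.8, -3.2, -4.4]
gripper_width: 0.0432
grasp_force: 81.7
top [[98, 87, 78], [115, 118, 111], [7, 21, 53], [24, 20, 24], [22, 19, 19], [6, 6, 8], [27, 24, 25], [112, 114, 109], [116, 118, 111], [115, 117, 113]]
scene [[101, 93, 80], [144, 145, 134], [18, 21, 35], [24, 21, 20], [24, 22, 21], [55, 6, 5], [52, 27, 26], [123, 123, 118], [143, 144, 137], [143, 144, 136]]
```

```bash
python3 -m jog '[[0,0,-0.0045,0],[0,0,-0.009,0],[0,0,-0.0135,0],[0,0,-0.018,0],[0,0,-0.0225,0],[0,0,-0.027,0],[0,0,-0.0315,0],[0,0,-0.036,0],[0,0,-0.0405,0],[0,0,-0.045,0],[0,0,-0.0495,0],[0,0,-0.054,0]]'; python3 -m jog '[[0,0,-0.0045,0],[0,0,-0.009,0],[0,0,-0.0135,0],[0,0,-0.018,0],[0,0,-0.0225,0],[0,0,-0.027,0],[0,0,-0.0315,0],[0,0,-0.036,0],[0,0,-0.0405,0],[0,0,-0.045,0],[0,0,-0.0495,0],[0,0,-0.054,0]]'
```

```text
clock: 17.22
eef_pos: [0.5724, -0.1552, 0.0317]
tool_rot: [0.759, 0.651, -0.002, -0.0]
force: [-7.2, -2.9, -2.0]
gripper_width: 0.0431
grasp_force: 82.5
clock: 18.22
eef_pos: [0.5729, -0.1518, 0.0431]
tool_rot: [0.759, 0.651, -0.001, -0.002]
force: [-9.2, 1.7, 1.7]
gripper_width: 0.0436
grasp_force: 93.2
```

```bash
python3 -m jog '[[-0.002,0,-0.004,0],[-0.004,0,-0.008,0],[-0.006,0,-0.012,0],[-0.008,0,-0.016,0],[-0.008,0,-0.02,0],[-0.008,0,-0.024,0],[-0.008,0,-0.028,0],[-0.008,0,-0.032,0],[-0.008,0,-0.036,0]]'; python3 chk.py
```

```text
clock: 18.97
eef_pos: [0.5732, -0.1508, 0.0503]
tool_rot: [0.757, 0.653, 0.0, -0.002]
force: [-4.8, 12.5, 1.5]
gripper_width: 0.0432
grasp_force: 93.8
top [[95, 78, 69], [108, 103, 102], [98, 93, 91], [93, 89, 88], [92, 87, 85], [88, 84, 81], [68, 64, 63], [111, 113, 109], [111, 113, 107], [110, 113, 109]]
scene [[88, 80, 69], [133, 128, 123], [128, 123, 118], [123, 118, 113], [117, 112, 107], [114, 109, 104], [104, 98, 95], [139, 140, 134], [140, 140, 133], [139, 141, 132]]
```

```bash
python3 -m jog '[[0.004,0,-0.004,0],[0.006,0,-0.006,0],[0.006,0,-0.008,0],[0.006,0,-0.01,0],[0.006,0,-0.012,0],[0.006,0,-0.014,0],[0.006,0,-0.014,0]]'
```

```text
clock: 19.65
eef_pos: [0.5734, -0.1495, 0.0534]
tool_rot: [0.757, 0.653, 0.0, -0.002]
force: [-8.7, 7.0, 3.9]
gripper_width: 0.0431
grasp_force: 96.4
```

```bash
python3 -m jog '[[0,0,-0.003,0],[0,0,-0.006,0],[0,0,-0.009,0],[0,0,-0.012,0],[0,0,-0.015,0],[0,0,-0.015,0]]'
```

```text
clock: 20.15
eef_pos: [0.5734, -0.1491, 0.0563]
tool_rot: [0.757, 0.653, 0.0, -0.002]
force: [-8.4, 7.4, 3.1]
gripper_width: 0.0432
grasp_force: 96.3
```

```bash
cat > lid.py <<'E'
from h import *
yy,xx=np.mgrid[:480,:640];near=(abs(xx-323)<50)&(abs(yy-245)<50)
def f(im0):
    im=cv2.medianBlur(im0,3).astype(int);b,g,rd=im[...,0],im[...,1],im[...,2]
    lm=near&(rd-g>=3)&(rd-g<12)&(g>70)
    lm=cv2.morphologyEx(lm.astype(np.uint8),cv2.MORPH_OPEN,np.ones((7,7)))
    k=max(cv2.findContours(lm,0,2)[0],key=cv2.contourArea);return cv2.boundingRect(k),np.array(cv2.fitEllipse(cv2.convexHull(k))[0])
a=cv2.imread('pics/scene0.png');b=np.ascontiguousarray(r.snapshot('scene')[...,::-1])
print(f(a),f(b))
n=(abs(xx-323)<55)&(abs(yy-245)<65)
print('diff px',(abs(a.astype(int)-b).max(2)>20)[n].sum())
E
python3 lid.py; python3 -m jog '[[0,0,-0.003,0],[0,0,-0.006,0],[0,0,-0.009,0],[0,0,-0.012,0],[0,0,-0.015,0],[0,0,-0.015,0]]'; python3 lid.py
```

```text
((288, 213, 71, 68), array([322.698 , 246.5794])) ((274, 196, 85, 84), array([311.7982, 236.206 ]))
diff px 2398
clock: 20.7
eef_pos: [0.5735, -0.1488, 0.0585]
tool_rot: [0.757, 0.653, 0.001, -0.002]
force: [-6.4, 8.4, -2.6]
gripper_width: 0.0432
grasp_force: 95.7
((288, 213, 71, 68), array([322.698 , 246.5794])) ((274, 196, 85, 85), array([311.4219, 236.7804]))
diff px 2299
```

```bash
python3 -m jog '[[0,0,-0.003,0],[0,0,-0.006,0],[0,0,-0.009,0],[0,0,-0.012,0],[0,0,-0.012,0]]'
python3 - <<'E'
from h import *
a=cv2.imread('pics/scene0.png');b=r.snapshot('scene')[...,::-1]
def t(v):return cv2.resize(cv2.convertScaleAbs(v[190:310,250:390],alpha=1.6),(400,343))
cv2.imwrite('pics/w7.png',np.hstack([t(a),t(b)]))
E
```

```text
clock: 21.17
eef_pos: [0.5734, -0.1482, 0.059]
tool_rot: [0.759, 0.651, 0.001, -0.004]
force: [2.6, 9.4, -17.5]
gripper_width: 0.0428
grasp_force: 94.8
```

The stop is reached: −17 N with z stalled, and the 47 mm rise fits the 141 mm lever. I'll relax slightly, release and back out.

```bash
python3 -m jog '[[0,0,0.005,0],[0,0,0.007,0],[0,0,0.007,0]]'; python3 -m jog '[[0,0,0,0],[0,0,0,0],[0,0,0,0],[0,0,0,0],[0,0,0,0],[0,0,0,0],[0,0,0,0],[0,0,0,0]]' 1; python3 -m jog '[[-0.05,0,0,0],[-0.1,0,0,0],[-0.15,0,0,0],[-0.25,0,0,0],[-0.35,0,-0.1,0],[-0.35,0,-0.25,0],[-0.35,0,-0.45,0],[-0.4,-0.1,-0.65,0],[-0.5,-0.3,-0.8,0],[-0.6,-0.5,-0.9,0],[-0.7,-0.6,-0.9,0],[-0.7,-0.6,-0.9,0]]'; python3 -m jog '[[0,-0.1,0,0],[-0.1,-0.2,0,0],[-0.2,-0.3,0,0],[-0.2,-0.3,0,0],[-0.2,-0.3,0,0],[-0.2,-0.3,0,0]]'; python3 lid.py; python3 chk.py
python3 - <<'E'
from h import *
a=cv2.imread('pics/scene0.png').astype(int);b=r.snapshot('scene')[...,::-1].astype(int);d=abs(a-b).max(2)>25
for n,(x,y,s) in dict(tread=(284,267,14),plant=(485,215,35),router=(433,187,28),speaker=(192,305,32)).items():print(n,d[y-s:y+s,x-s:x+s].sum())
E
```

```text
clock: 21.47
eef_pos: [0.5734, -0.1482, 0.0589]
tool_rot: [0.759, 0.651, 0.001, -0.004]
force: [-0.7, 9.7, -7.0]
gripper_width: 0.0428
grasp_force: 95.9
clock: 22.13
eef_pos: [0.5744, -0.1539, 0.06]
tool_rot: [0.759, 0.651, 0.0, 0.0]
force: [-0.1, 0.2, 0.9]
gripper_width: 0.0856
grasp_force: 0.0
clock: 23.13
eef_pos: [0.4288, -0.2792, 0.2418]
tool_rot: [0.762, 0.648, -0.002, 0.001]
force: [-1.0, -0.3, -0.1]
gripper_width: 0.0855
grasp_force: 0.0
clock: 23.63
eef_pos: [0.3689, -0.3046, 0.24]
tool_rot: [0.76, 0.65, 0.0, 0.0]
force: [0.5, 1.0, -0.7]
gripper_width: 0.0854
grasp_force: 0.0
((288, 213, 71, 68), array([322.698 , 246.5794])) ((288, 213, 71, 68), array([322.6915, 246.583 ]))
diff px 0
top [[83, 79, 78], [97, 93, 91], [104, 99, 96], [103, 99, 98], [95, 91, 90], [94, 89, 88], [36, 35, 34], [105, 108, 103], [105, 107, 101], [104, 107, 103]]
scene [[115, 114, 108], [123, 118, 113], [125, 119, 115], [125, 120, 115], [127, 121, 117], [126, 121, 116], [95, 90, 87], [137, 138, 132], [137, 139, 131], [137, 138, 130]]
tread 0
plant 0
router 0
speaker 0
```

The lid, tread and bystanders match the starting picture exactly, so I'll hand in.

```bash
python3 -c "
from rig import r
print(r.sign_off())"
```

```text
the job is handed in; nothing more can be done
None
```

The can is in the bin, the lid is eased shut with the pedal fully up, the plant, speaker and router have not moved, and the job was handed in at about 24 s on the robot's clock; the hand-in returned no verdict.

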